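# Find the rocking corner of the riveting plate and take it up with its shim

## Robot

A 6-joint arm with a two-finger parallel gripper is mounted at the origin on a cart in front of the work surface, level with it; the furniture and walls round the work are solid. World frame = base frame: x ahead of the robot, y to its left, z up, the work surface at z = 0. Lengths are in mm, angles in rad, forces in N, time in s.
With the tool pointing down it reaches from about 400 to 925 mm from the base axis. Payload 12.5 kg.
Tool frame: the origin (TCP) lies at the very end of the fingers, on their centre line; the grasp point (between the pads) lies env.grip_point_offset behind it (env.grip_point_offset is the distance from the TCP to the grasp point, in mm); y points along the fingers, z is the direction in which the jaws open and shut, and the axes are right-handed (so a half turn about y gives the same grasp; the last joint's range is limited). The gripper opens to 95 mm and grips with 3 to 60 N. Pads are 20 mm wide; open, the fingers measure 119 mm over their backs; the gripper's body (75 mm by 180 mm) begins 59 mm behind the grasp point.
Start: joints at [-0.106, 0.491, 1.559, -0, 1.092, -0.106], TCP at [625.017, 0.021, 214.661] pointing down, gripper open.
Joint ranges: [-3.1, 3.1], [-0.84, 2.19], [0.05, 2.79], [-1.13, 4.28], [0.06, 2.93], [-2.69, 2.69]. Speed limits (rad/s): [2.22, 2.22, 2.79, 3.14, 3.14, 3.14].

## Interface

Orientations are given as [roll, pitch, yaw] about the fixed x, y, z axes, in that order (R = Rz(yaw) Ry(pitch) Rx(roll)).
In Python, from cell import readout, read_camera, env, nets gives the robot as it stands.
- The arm moves only by the tool apply_moves, never from a script. Its argument "increments" is a list of rows, each a list of 3 entries, a list of its own where there are three numbers: the shift along the tool's x, y, z in cm, then the turn, a rotation vector about the tool's x, y, z in degrees, then the finger opening in cm, from 0 to 9.51. A call has exactly 5 rows; each row shifts and turns the pose as measured when the row begins, along the tool's axes as they then stand; what a row does not reach is not made up. A row lasts 1/8 s, in which the tool goes at most 62.5 mm and 10.7 degrees, less where a joint would pass 70% of its speed; a pose out of reach is approached as far as the arm can. A call with a gripper value outside its range is refused whole. The fingers move at their own pace and stop on an object; the grip force is fixed at half the most. Time passes only in rows, so rows that do not move let the fingers close, or fill a call up. It gives the time, the measured TCP pose, the force and the opening at its end, in the units of the state.
- readout.state(): the state, without advancing time (a new reading comes with each control period).
- read_camera(name): name is "scene" or "side" or "wrist"; returns a dict with "img" (384x512x3 uint8, red, green, blue), "vfov" (degrees; the focal length in pixels is half the picture's height over the tangent of half this angle, whatever the lens; pixels are square), "cx", "cy" (the principal point, pixels), "rvec" (rotation vector, rad) and "tvec" (3), from world to camera coordinates, as OpenCV has them; the wrist camera has in their place "mount" (4x4, takes a point from camera to tool coordinates, whose origin is the TCP and whose axes are the tool frame's). Camera axes: x right, y down, z forward; pixel columns grow to the right and rows downward; lengths in mm; the calibration is good to about 2 mm. The wrist camera is an equidistant fisheye: a pixel r from the principal point sees the ray r / f radians off the axis. A picture is of the moment at which its call begins: read the wrist's pose just before it. There is no depth.
- env.job_done(): hands the job in, once; it reports no verdict.
Trained networks look in a picture, given as the dict that the camera call returned (one of the last four; its "shot" number tells which), for a name from the list of things; names that differ only in an ending like _2 or _b are one class to them, and where a whole thing is asked for, a point or a joint stands for the part that bears it (a point fixed in the world has none). Each returns a list of dicts, best first, with "confidence" (0 to 1); they miss things now and then, are a little off and sometimes report something else, mostly with a low value. They report only what shows in the picture. A call takes as long as a camera call.
- nets.look_for(picture, thing): "point" ([x, y, z] in mm, in the coordinates of the camera as it stood for that picture, good to about 4 mm: the middle of the surface that is visible of it).
- nets.mark_of(picture, thing): "point" ([x, y, z] in mm, in the coordinates of the camera as it stood for that picture, good to about 4 mm: a listed point, or the origin of a listed thing).
The state is a dict: "t": time; "joints": joint angles; "qvel": joint speeds; "tau": joint torques, N m; "eef_pos": TCP position; "tcp_rot": TCP orientation; "ft_force": force on the tool from outside, world axes, zero at the start; "moment": the same for the moment, N m; "opening": opening from 0.0 (shut) to 1.0 (fully open).
Only numpy, scipy, OpenCV 4.12 (cv2) and the standard library are available. Lean on these libraries where they do the work, as an engineer would, in place of code of your own. Each camera call takes 0.05 s, during which the arm holds its last target. There are 200 camera calls.

## Task

One corner of the steel riveting plate rocks because the packing under it has worn thin: press down on the plate's corner bosses one after another until you find the corner that gives. Then press the raised shim tab beside that corner down until it lies flat, leaving the other three tabs up, and press the same corner boss firmly once more to make sure it no longer gives. Use only the fingertips and only press: lift nothing, and do not disturb the things lying around.

Things in the scene. Friction and masses are not known exactly. Their poses are not given: they have to be found in the camera images.
- bed: fixed iron bed of the riveting plate, screwed to the bench. Origin on the bench top under the middle of the plate, z up, x to the back (away from the robot), y to the left; it may stand turned a little. Front, back, left, right and all bed-frame numbers below are in this frame. Hidden under each plate corner lies a packing piece: three are full, one is worn 4 mm thin, at a corner that changes.
- plate: steel plate 126 (x) x 146 (y) x 10 mm with a skirt; a round rivet stake stands at its middle, to 79 mm above the bench. Origin mid underside, 32.5 mm above the bench; top face at 42.5 mm; z up. A centre bolt keeps it in place but lets it rock: three corners are firm; the one over the thin packing sinks 4 mm under a push of 3 to 6 N and springs back; until pressed it looks level.
- corner_fl (a point): middle of the top of the front left corner boss of the plate, a round pad 24 mm across, 44.5 mm above the bench, straight above that corner's packing (bed frame x -45, y +62 mm). Press here, downward.
- corner_fr (a point): middle of the top of the front right corner boss of the plate, a round pad 24 mm across, 44.5 mm above the bench, straight above that corner's packing (bed frame x -45, y -62 mm). Press here, downward.
- corner_bl (a point): middle of the top of the back left corner boss of the plate, a round pad 24 mm across, 44.5 mm above the bench, straight above that corner's packing (bed frame x +45, y +62 mm). Press here, downward.
- corner_br (a point): middle of the top of the back right corner boss of the plate, a round pad 24 mm across, 44.5 mm above the bench, straight above that corner's packing (bed frame x +45, y -62 mm). Press here, downward.
- shim_fl (a joint): front left shim, a toggle lever on a level pin along bed x, 8 mm above the bench at bed frame x -45, y +69 mm. Its tab (52 mm from the pin, 20 wide, 3 thick) points out left. 0 = raised 44 degrees; grows as pressed down; 0.77 rad = flat, stop at 0.80. Friction 0.6 to 1.5 N at its end; stays where left. Flat, its toe lifts the packing 4 mm and holds under load.
- tab_fl (a point): point on the upper face of the front left shim's tab, on its centre line, 46 mm from the pin (6 mm short of the end); moves with the tab. Raised: about 32 mm outside the pin and 41 mm above the bench; flat: 46 mm outside the pin and 9.5 mm above the bench. The plate's edge is 4 mm outside the pin.
- shim_fr (a joint): front right shim, a toggle lever on a level pin along bed x, 8 mm above the bench at bed frame x -45, y -69 mm. Its tab (52 mm from the pin, 20 wide, 3 thick) points out right. 0 = raised 44 degrees; grows as pressed down; 0.77 rad = flat, stop at 0.80. Friction 0.6 to 1.5 N at its end; stays where left. Flat, its toe lifts the packing 4 mm and holds under load.
- tab_fr (a point): point on the upper face of the front right shim's tab, on its centre line, 46 mm from the pin (6 mm short of the end); moves with the tab. Raised: about 32 mm outside the pin and 41 mm above the bench; flat: 46 mm outside the pin and 9.5 mm above the bench. The plate's edge is 4 mm outside the pin.
- shim_bl (a joint): back left shim, a toggle lever on a level pin along bed x, 8 mm above the bench at bed frame x +45, y +69 mm. Its tab (52 mm from the pin, 20 wide, 3 thick) points out left. 0 = raised 44 degrees; grows as pressed down; 0.77 rad = flat, stop at 0.80. Friction 0.6 to 1.5 N at its end; stays where left. Flat, its toe lifts the packing 4 mm and holds under load.
- tab_bl (a point): point on the upper face of the back left shim's tab, on its centre line, 46 mm from the pin (6 mm short of the end); moves with the tab. Raised: about 32 mm outside the pin and 41 mm above the bench; flat: 46 mm outside the pin and 9.5 mm above the bench. The plate's edge is 4 mm outside the pin.
- shim_br (a joint): back right shim, a toggle lever on a level pin along bed x, 8 mm above the bench at bed frame x +45, y -69 mm. Its tab (52 mm from the pin, 20 wide, 3 thick) points out right. 0 = raised 44 degrees; grows as pressed down; 0.77 rad = flat, stop at 0.80. Friction 0.6 to 1.5 N at its end; stays where left. Flat, its toe lifts the packing 4 mm and holds under load.
- tab_br (a point): point on the upper face of the back right shim's tab, on its centre line, 46 mm from the pin (6 mm short of the end); moves with the tab. Raised: about 32 mm outside the pin and 41 mm above the bench; flat: 46 mm outside the pin and 9.5 mm above the bench. The plate's edge is 4 mm outside the pin.
- awl: bystander, loose: awl with a turned wooden handle, lying just behind the riveting plate, 95x24x24 mm; origin at the middle of its underside
- roller: bystander, loose: edge roller, an upright turned cylinder standing just behind the riveting plate, 27 mm across, 62 mm high; origin at the middle of its underside
- tin_black: bystander, loose: flat black polish tin to the right, 89x95x27 mm; origin at the middle of its underside

How it is judged (in metres and radians):
On the way, in this order (a step that is already met when the one before it is completed fails the run):
1. the rocking corner has been pressed down (plate tilted by more than 0.03 rad by the fingers) while all four shim tabs were still up (angle between plate's own z axis and vertical above 0.03 rad and contact force between the fingers and plate above 1 N and value of joint each of shim_fl, shim_fr, shim_bl, shim_br below 0.2 rad), for 0.05 s.
2. one shim tab lies flat, the other three are up and the plate is level (((value of joint shim_fl above 0.62 rad and value of joint each of shim_fr, shim_bl, shim_br below 0.2 rad) or (value of joint shim_fr above 0.62 rad and value of joint each of shim_fl, shim_bl, shim_br below 0.2 rad) or (value of joint shim_bl above 0.62 rad and value of joint each of shim_fl, shim_fr, shim_br below 0.2 rad) or (value of joint shim_br above 0.62 rad and value of joint each of shim_fl, shim_fr, shim_bl below 0.2 rad)) and angle between plate's own z axis and vertical below 0.012 rad), for 0.2 s.
3. the corner with the flat shim has been pressed again with more than 4 N and did not give (contact force between the fingers and plate above 4 N and angle between plate's own z axis and vertical below 0.015 rad and ((value of joint shim_fl above 0.62 rad and value of joint each of shim_fr, shim_bl, shim_br below 0.2 rad and horizontal distance between the grasp point and corner_fl below 0.05 m) or (value of joint shim_fr above 0.62 rad and value of joint each of shim_fl, shim_bl, shim_br below 0.2 rad and horizontal distance between the grasp point and corner_fr below 0.05 m) or (value of joint shim_bl above 0.62 rad and value of joint each of shim_fl, shim_fr, shim_br below 0.2 rad and horizontal distance between the grasp point and corner_bl below 0.05 m) or (value of joint shim_br above 0.62 rad and value of joint each of shim_fl, shim_fr, shim_bl below 0.2 rad and horizontal distance between the grasp point and corner_br below 0.05 m))), for 0.1 s.
At the end, for the whole second after the job is handed in: exactly one shim tab lies flat (within about 8 degrees), the other three are up (pressed by less than 0.2 rad), and the plate is at rest, level within 0.012 rad and in its place; a shim pressed flat at a firm corner props the plate out of level by 0.025 rad or more (all of step 2 and distance of plate from where it was at the start of the episode below 0.004 m and angular speed of plate below 0.05 rad/s); the robot touches nothing.
It fails at once if the plate is lifted (z of plate in the frame of bed above 0.038 m).
It fails at once if a bystander is moved more than 25 mm or lifted (distance of any of awl, roller, tin_black from where it was at the start of the episode above 0.025 m).
It also fails if it takes over 58 s, if anything falls off the work surface, if the arm or the gripper's body presses on something with over 40 N, if the wrist force passes 120 N, or if a joint passes its speed limit or range.

## Working session

There is one attempt and no reset: what is moved stays moved. The work goes in short steps, Python scripts to look and compute and a tool call to move; the robot and the scene stay as the last step left them, time stands still between calls to the robot, and variables do not carry over. Pictures are saved under pics/ and viewed, about 8 in all and at most 12, crops included, and the job is handed in when it is done.

Besides the shell and the picture viewer there is one more tool, called after "Emit:" by a JSON object that holds its "op" and its "data". apply_moves: Moves the arm, as the interface text tells. Its arguments: {"type":"object","properties":{"increments":{"type":"array"}},"required":["increments"]}

```bash
mkdir -p pics; ls
cat > h.py <<'E'
import numpy as np, cv2
from scipy.spatial.transform import Rotation as R
from cell import readout, read_camera, env, nets
def towld(p,c,st=None):
    p=np.array(p,float)
    if 'rvec' in c and c['rvec'] is not None:
        M=cv2.Rodrigues(np.array(c['rvec'],float))[0]; return M.T@(p-np.array(c['tvec'],float).ravel())
    q=np.array(c['mount'])@np.r_[p,1]
    return R.from_euler('xyz',st['tcp_rot']).as_matrix()@q[:3]+np.array(st['eef_pos'])
E
python3 - <<'E'
from h import *
st=readout.state(); print(st, env.grip_point_offset)
print(R.from_euler('xyz',st['tcp_rot']).as_matrix().round(3))
for n in ['scene','side','wrist']:
    st=readout.state(); c=read_camera(n); cv2.imwrite(f'pics/{n}0.png',c['img'][:,:,::-1])
    for t in ['bed','plate']+[a+b for a in('corner_','tab_') for b in('fl','fr','bl','br')]+['awl','roller','tin_black']:
        r=nets.mark_of(c,t)
        print(n,t,[(round(x['confidence'],2),towld(x['point'],c,st).round(0).tolist()) for x in r[:2]])
E
```

```text
pics
{'t': 0.0, 'joints': array([-1.05622006e-01,  4.91562141e-01,  1.55947296e+00,  3.63150153e-05,
        1.09171788e+00, -1.05601889e-01]), 'qvel': array([-5.31606512e-05, -6.78466529e-04,  1.46050415e-03,  8.96456844e-04,
        2.05289090e-04,  1.94160453e-03]), 'tau': array([-9.52334158e-04, -6.12640929e+01, -2.58175153e+01,  6.92750537e-02,
        4.83079045e-02, -1.38641695e-05]), 'eef_pos': array([6.24740403e+02, 4.53012111e-02, 2.14052059e+02]), 'tcp_rot': array([-1.57194679e+00,  1.54332484e-04, -1.57083329e+00]), 'ft_force': array([-1.42627722, -0.3813371 , -0.23913235]), 'moment': array([ 0.03506344,  0.00338827, -0.05158523]), 'opening': 0.999519392241256} 18.8
[[-0.    -0.001  1.   ]
 [-1.     0.    -0.   ]
 [-0.    -1.    -0.001]]
scene bed [(0.94, [547.0, 129.0, -2.0])]
scene plate [(0.88, [540.0, 129.0, 35.0]), (0.55, [494.0, 189.0, 44.0])]
scene corner_fl [(0.86, [493.0, 188.0, 43.0])]
scene corner_fr [(0.63, [502.0, 66.0, 43.0])]
scene corner_bl [(0.69, [582.0, 196.0, 42.0])]
scene corner_br [(0.86, [588.0, 71.0, 45.0])]
scene tab_fl [(0.52, [493.0, 226.0, 38.0
[... 929 characters left out ...]
_black [(0.76, [524.0, -135.0, -4.0]), (0.4, [539.0, 132.0, -2.0])]
wrist bed [(0.86, [537.0, 130.0, 2.0])]
wrist plate [(0.6, [542.0, 130.0, 33.0]), (0.5, [637.0, 176.0, -2.0])]
wrist corner_fl [(0.81, [494.0, 189.0, 46.0])]
wrist corner_fr [(0.78, [496.0, 68.0, 48.0])]
wrist corner_bl [(0.8, [585.0, 191.0, 41.0]), (0.4, [637.0, 170.0, -2.0])]
wrist corner_br [(0.82, [584.0, 68.0, 42.0])]
wrist tab_fl []
wrist tab_fr [(0.75, [505.0, 24.0, 40.0]), (0.18, [536.0, 131.0, 1.0])]
wrist tab_bl []
wrist tab_br [(0.95, [586.0, 29.0, 38.0]), (0.38, [637.0, 173.0, -2.0])]
wrist awl [(0.8, [638.0, 175.0, -3.0])]
wrist roller [(0.78, [635.0, 91.0, -1.0])]
wrist tin_black [(0.61, [525.0, -139.0, -1.0])]
```

Run:
```python
from h import *
a=cv2.imread('pics/scene0.png');b=cv2.imread('pics/side0.png')
cv2.imwrite('pics/both.png',cv2.resize(np.hstack([a,b]),(800,300),interpolation=cv2.INTER_AREA))
P=np.array([[-45,62],[-45,-62],[45,62],[45,-62]],float)
Q=np.array([[493.3,187.7],[497.7,67],[582,193.7],[586,69.3]])
p=P-P.mean(0);q=Q-Q.mean(0)
th=np.arctan2((p[:,0]*q[:,1]-p[:,1]*q[:,0]).sum(),(p*q).sum());c,s=np.cos(th),np.sin(th);M=np.array([[c,-s],[s,c]])
print(th,Q.mean(0)); print((P@M.T+Q.mean(0)).round(1)); print(([[-45,109],[-45,-109],[45,109],[45,-109]]@M.T+Q.mean(0)).round(1)); print(readout.state()['t'])
```

```text
0.038592817475368836 [539.75  129.425]
[[492.4 189.6]
 [497.2  65.7]
 [582.3 193.1]
 [587.1  69.2]]
[[490.6 236.6]
 [499.   18.8]
 [580.5 240.1]
 [588.9  22.2]]
2.1
```

View pics/both.png

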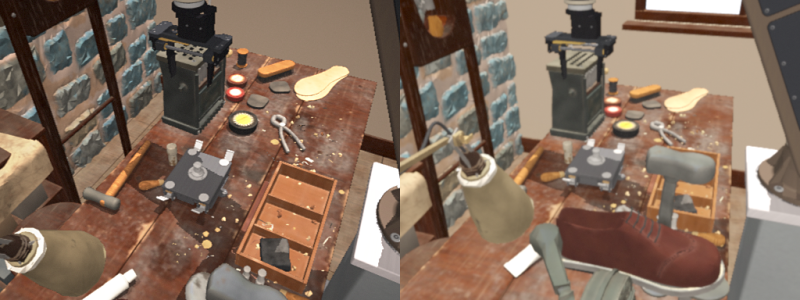

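View pics/scene0.png

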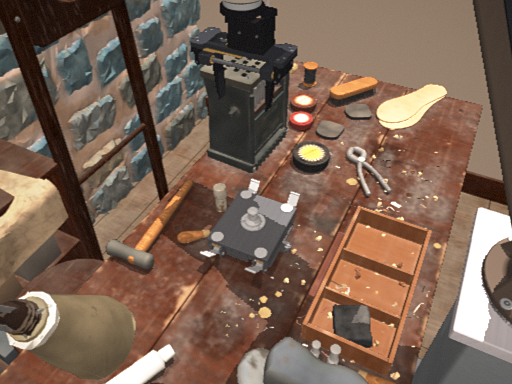

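View pics/wrist0.png

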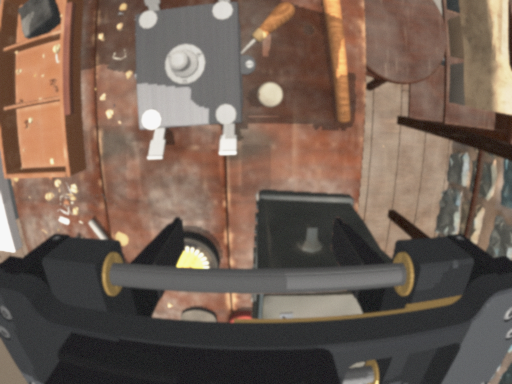

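Run:
```python
from h import *
c=read_camera('scene');f=192/np.tan(np.radians(c['vfov']/2));M=cv2.Rodrigues(np.array(c['rvec'],float))[0];o=-M.T@np.ravel(c['tvec']);print('cam',o.round())
for n,u,v,z in [('base',209,153,0),('base',249,167,0),('base',299,125,0),('mid',228,158,10),('midtopcorner',249,85,150),('top',249,85,180)]:
    d=M.T@[(u-c['cx'])/f,(v-c['cy'])/f,1]; print(n,(o+d*(z-o[2])/d[2]).round())
# height: vertical edge near corner base(249,167) top
st=readout.state();w=read_camera('wrist');fw=192/np.tan(np.radians(w['vfov']/2));T=np.array(w['mount']);W=R.from_euler('xyz',st['tcp_rot']).as_matrix()
ow=W@T[:3,3]+st['eef_pos'];print('wcam',ow.round())
for u,v in [(260,193),(350,195),(250,240)]:
    a=np.array([u-w['cx'],v-w['cy']]);r=np.hypot(*a);t=r/fw
    d=W@T[:3,:3]@np.r_[a/r*np.sin(t),np.cos(t)]
    print((u,v),[(z,(ow+d*(z-ow[2])/d[2]).round().tolist()) for z in (0,20,100,140)])
```

```text
cam [273. 641. 693.]
base [758. -55.   0.]
base [647. -53.   0.]
base [ 607. -258.    0.]
mid [701. -49.  10.]
midtopcorner [ 698. -155.  150.]
top [ 675. -111.  180.]
wcam [624.  76. 385.]
(260, 193) [(0, [627.0, -39.0, 0.0]), (20, [627.0, -33.0, 20.0]), (100, [626.0, -9.0, 100.0]), (140, [626.0, 3.0, 140.0])]
(350, 195) [(0, [753.0, -42.0, -0.0]), (20, [746.0, -36.0, 20.0]), (100, [720.0, -11.0, 100.0]), (140, [706.0, 1.0, 140.0])]
(250, 240) [(0, [613.0, -109.0, 0.0]), (20, [614.0, -100.0, 20.0]), (100, [616.0, -61.0, 100.0]), (140, [617.0, -42.0, 140.0])]
```

Emit:
{"op": "apply_moves", "data": {"increments": [[[-1.4,2.9,-0.8],[0,0,0],0],[[-1.4,2.9,-0.8],[0,0,0],0],[[-1.4,2.9,-0.8],[0,0,0],0],[[-1.4,2.9,-0.8],[0,0,0],0],[[-1.4,2.9,-0.8],[0,0,0],0]]}}

```text
t: 2.82
eef_pos: [586.2, 70.8, 68.0]
tcp_rot: [-1.564, -0.0, -1.573]
ft_force: [0.3, 0.3, -0.3]
opening: 0.529
```

Emit:
{"op": "apply_moves", "data": {"increments": [[[0,0,0],[0,0,0],0],[[0,0,0],[0,0,0],0],[[0,0,0],[0,0,0],0],[[0,0,0],[0,0,0],0],[[0,1.4,0],[0,0,0],0]]}}

```text
t: 3.45
eef_pos: [588.2, 70.0, 56.3]
tcp_rot: [-1.56, -0.001, -1.573]
ft_force: [0.4, 0.2, 0.1]
opening: 0.027
```

Run:
```python
from h import *
st=readout.state();c=read_camera('wrist');cv2.imwrite('pics/w1.png',c['img'][:,:,::-1]);print(st['eef_pos'],st['ft_force'],st['opening'])
for t in ['corner_fr','corner_br','corner_fl','corner_bl','tab_br','tab_fr','roller']:
    print(t,[(round(x['confidence'],2),towld(x['point'],c,st).round(0).tolist()) for x in nets.mark_of(c,t)[:1]])
```

```text
[588.18583538  70.04835509  56.31759196] [0.42205317 0.21400132 0.10911072] 0.026739726523711052
corner_fr [(0.79, [498.0, 65.0, 48.0])]
corner_br [(0.73, [587.0, 71.0, 42.0])]
corner_fl [(0.57, [496.0, 191.0, 46.0])]
corner_bl [(0.58, [584.0, 191.0, 39.0])]
tab_br [(0.48, [589.0, 30.0, 42.0])]
tab_fr [(0.6, [503.0, 26.0, 39.0])]
roller [(0.69, [634.0, 92.0, -1.0])]
```

View pics/w1.png

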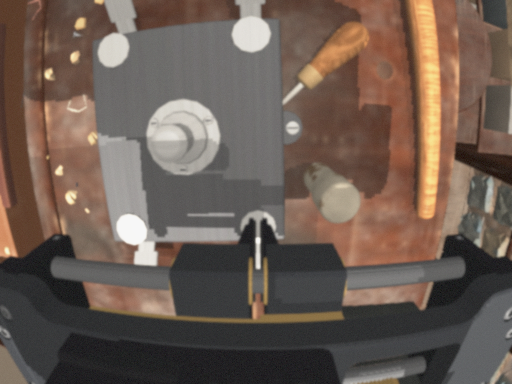

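Emit:
{"op": "apply_moves", "data": {"increments": [[[0,1.0,0],[0,0,0],0],[[0,0.2,0],[0,0,0],0],[[0,0.2,0],[0,0,0],0],[[0,0.2,0],[0,0,0],0],[[0,0.2,0],[0,0,0],0]]}}

```text
t: 4.47
eef_pos: [587.8, 70.4, 44.4]
tcp_rot: [-1.559, -0.001, -1.571]
ft_force: [-8.4, -1.1, 29.6]
opening: 0.003
```

Emit:
{"op": "apply_moves", "data": {"increments": [[[0,-1.4,0],[0,0,0],0],[[0.1,0,-4.5],[0,0,0],0],[[0.2,0,-4.5],[0,0,0],0],[[0,0.6,0],[0,0,0],0],[[0,0.4,0],[0,0,0],0]]}}

```text
t: 5.1
eef_pos: [496.4, 67.4, 47.5]
tcp_rot: [-1.556, -0.001, -1.571]
ft_force: [0.2, -0.3, -0.9]
opening: 0.003
```

Emit:
{"op": "apply_moves", "data": {"increments": [[[0,0.2,0],[0,0,0],0],[[0,0.2,0],[0,0,0],0],[[0,0.2,0],[0,0,0],0],[[0,0.2,0],[0,0,0],0],[[0,0.1,0],[0,0,0],0]]}}

```text
t: 5.72
eef_pos: [497.3, 67.1, 40.9]
tcp_rot: [-1.557, -0.001, -1.571]
ft_force: [-7.9, -0.6, 23.9]
opening: 0.003
```

Emit:
{"op": "apply_moves", "data": {"increments": [[[0,0.1,0],[0,0,0],0],[[0,-1.9,0],[0,0,0],0],[[2.4,-0.4,0.1],[0,0,0],0],[[2.3,0,0.1],[0,0,0],0],[[0,0,0],[0,0,0],0]]}}

```text
t: 6.35
eef_pos: [501.0, 19.3, 65.0]
tcp_rot: [-1.554, -0.001, -1.57]
ft_force: [0.2, -1.0, -0.2]
opening: 0.001
```

Run:
```python
from h import *
st=readout.state();c=read_camera('wrist');cv2.imwrite('pics/w2.png',c['img'][:,:,::-1]);print(st['eef_pos'],st['ft_force'],st['t'])
for t in ['corner_fr','tab_fr']:
    print(t,[(round(x['confidence'],2),towld(x['point'],c,st).round(0).tolist()) for x in nets.mark_of(c,t)[:2]])
```

```text
[501.00544478  19.28399537  64.95869489] [ 0.23208666 -1.04734471 -0.18390694] 6.35
corner_fr [(0.58, [497.0, 67.0, 49.0]), (0.31, [504.0, 23.0, 37.0])]
tab_fr [(0.69, [501.0, 25.0, 36.0])]
```

View pics/w2.png

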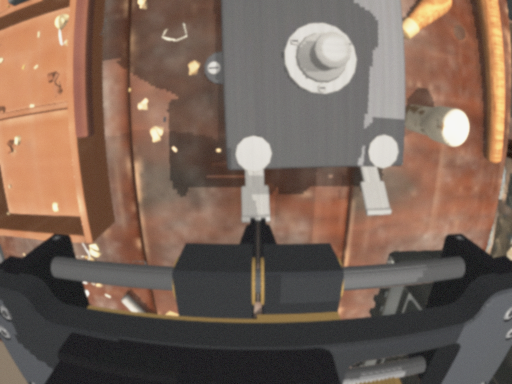

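Emit:
{"op": "apply_moves", "data": {"increments": [[[0,1.5,0],[0,0,0],0],[[0,1.0,0],[0,0,0],0],[[0,1.0,0],[0,0,0],0],[[0,0.8,0],[0,0,0],0],[[0,0.5,0],[0,0,0],0]]}}

```text
t: 7.12
eef_pos: [501.4, 21.9, 13.0]
tcp_rot: [-1.555, -0.001, -1.566]
ft_force: [-0.2, 0.1, 0.2]
opening: 0.002
```

Emit:
{"op": "apply_moves", "data": {"increments": [[[0.2,0.2,0],[0,0,0],0],[[0,0.2,0],[0,0,0],0],[[0,0.15,0],[0,0,0],0],[[0,0.15,0],[0,0,0],0],[[0,0.1,0],[0,0,0],0]]}}

```text
t: 7.75
eef_pos: [501.4, 19.8, 8.2]
tcp_rot: [-1.553, -0.001, -1.567]
ft_force: [-4.4, -0.1, 18.2]
opening: 0.003
```

Emit:
{"op": "apply_moves", "data": {"increments": [[[0,-2.5,0],[0,0,0],0],[[0,-2.9,0],[0,0,0],0],[[0,0,0],[0,0,0],0],[[-2.4,0,-0.2],[0,0,0],0],[[-2.3,0,-0.2],[0,0,0],0]]}}

```text
t: 8.38
eef_pos: [496.2, 66.6, 63.1]
tcp_rot: [-1.552, -0.002, -1.57]
ft_force: [-1.0, 0.0, -1.2]
opening: 0.007
```

Run:
```python
from h import *
st=readout.state();c=read_camera('side');print(st['eef_pos'],st['ft_force'],st['t'])
s=read_camera('scene');
cv2.imwrite('pics/s3.png',cv2.resize(np.hstack([c['img'][170:280,190:340],s['img'][170:280,190:340]])[:,:,::-1],(800,293),interpolation=cv2.INTER_CUBIC))
for k in (c,s):
  for t in ['tab_fr','tab_br','tab_fl','tab_bl','corner_fr']:
    print(t,[(round(x['confidence'],2),towld(x['point'],k,st).round(0).tolist()) for x in nets.mark_of(k,t)[:2]])
```

```text
[496.20026114  66.62779833  63.10572656] [-0.98350812  0.02131472 -1.21738044] 8.375
tab_fr []
tab_br [(0.51, [586.0, 31.0, 41.0])]
tab_fl [(0.59, [492.0, 228.0, 41.0]), (0.53, [494.0, 188.0, 47.0])]
tab_bl [(0.59, [577.0, 232.0, 37.0])]
corner_fr [(0.8, [497.0, 66.0, 42.0])]
tab_fr [(0.4, [499.0, 9.0, 6.0])]
tab_br [(0.69, [542.0, 132.0, 32.0]), (0.66, [591.0, 30.0, 41.0])]
tab_fl [(0.59, [633.0, 180.0, 0.0]), (0.39, [495.0, 227.0, 37.0])]
tab_bl [(0.53, [582.0, 228.0, 41.0])]
corner_fr [(0.82, [501.0, 69.0, 47.0])]
```

View pics/s3.png

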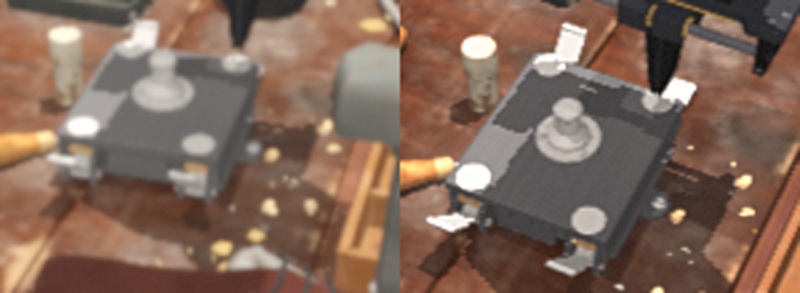

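Tab fr reads low (scene (499, 9, 6), flat); the other three still stand at about z 40, and the plate looks level. Now the confirming press on the front right boss.

Emit:
{"op": "apply_moves", "data": {"increments": [[[0,1.3,0],[0,0,0],0],[[0,0.4,0],[0,0,0],0],[[0,0.2,0],[0,0,0],0],[[0,0.2,0],[0,0,0],0],[[0,0.2,0],[0,0,0],0]]}}

```text
t: 9.6
eef_pos: [496.9, 65.6, 43.5]
tcp_rot: [-1.55, -0.002, -1.569]
ft_force: [-11.3, -0.9, 44.3]
opening: 0.004
```

Emit:
{"op": "apply_moves", "data": {"increments": [[[0,0,0],[0,0,0],0],[[0,0,0],[0,0,0],0],[[0,0.05,0],[0,0,0],0],[[0,0.05,0],[0,0,0],0],[[0,0.05,0],[0,0,0],0]]}}

```text
t: 10.22
eef_pos: [497.0, 65.6, 44.2]
tcp_rot: [-1.548, -0.002, -1.569]
ft_force: [-3.2, 0.2, 17.1]
opening: 0.008
```

Emit:
{"op": "apply_moves", "data": {"increments": [[[0,-2.0,0],[0,0,0],0],[[0,-3.0,0],[0,0,0],0],[[0,-4.0,0],[0,0,0],0],[[0,-2.0,0],[0,0,0],0],[[0,0,0],[0,0,0],0]]}}

```text
t: 10.85
eef_pos: [494.3, 65.8, 155.2]
tcp_rot: [-1.551, -0.002, -1.569]
ft_force: [-0.6, -0.1, -0.1]
opening: 0.008
```

Run:
```python
from h import *
st=readout.state();c=read_camera('wrist');cv2.imwrite('pics/w4.png',c['img'][:,:,::-1]);print(st['eef_pos'],st['ft_force'],st['t'])
for t in ['corner_fr','corner_br','corner_fl','corner_bl','tab_fr','tab_br','tab_fl','tab_bl','roller','awl','tin_black']:
    print(t,[(round(x['confidence'],2),towld(x['point'],c,st).round(0).tolist()) for x in nets.mark_of(c,t)[:1]])
```

```text
[494.33205041  65.80083566 155.23675189] [-0.56624193 -0.07631057 -0.06446352] 10.85
corner_fr [(0.82, [499.0, 67.0, 48.0])]
corner_br [(0.9, [587.0, 69.0, 42.0])]
corner_fl [(0.81, [494.0, 189.0, 46.0])]
corner_bl [(0.84, [585.0, 194.0, 40.0])]
tab_fr [(0.66, [500.0, 12.0, 7.0])]
tab_br [(0.86, [589.0, 29.0, 41.0])]
tab_fl [(0.74, [493.0, 225.0, 35.0])]
tab_bl [(0.88, [584.0, 233.0, 41.0])]
roller [(0.69, [496.0, 225.0, 35.0])]
awl [(0.81, [636.0, 179.0, 0.0])]
tin_black []
```

View pics/w4.png

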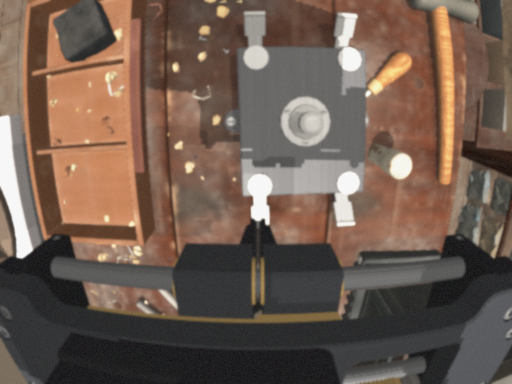

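```bash
python3 -c "
from h import *
print(env.job_done(), readout.state()['t'])"
```

```text
the job is handed in; nothing more can be done
the job is handed in; nothing more can be done
```

The front right corner was the one that rocked. I pressed its shim tab flat, pressed that boss again, and it no longer gave. The job is handed in, at about 11 s of the 58 s allowed, with no verdict reported.

- **Finding the corner:** With the fingers closed, the back right boss held firm (fingertip at 44.4 mm under 30 N). The front right boss sank to 40.9 mm under 24 N. I did not test the two left corners, since a drop of about 3.5 mm was clear.
- **Pressing the tab:** I pressed the front right tab down to its stop (18 N at 8.2 mm).
- **Pressing the boss again:** It read 44.2 mm under 17 N. My first press overshot to 44 N and read 43.5 mm, about 1 mm lower. I put that down to a little flex under the heavy load, so I eased off and held it for a few tenths of a second more.
- **Last checks, arm clear at 155 mm up:**
  - The front right tab reads flat (about 7 mm), and the other three are still up (35 to 41 mm).
  - The corner bosses are where they started, to within about 4 mm.
  - The awl has not moved, and the roller stands where it did in the picture.
- **Detections that failed:** The network reported the roller at a tab's position and did not find the polish tin. The arm never went near the tin.

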